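# Tamp the kaleidoscope plugs home

## Task

Take the tamper from its dish and dip it briefly into each of the three copper barrels in turn, pressing the walnut plug inside gently down until you feel it is fully home on its seat. Touch the barrels and plugs only with the tamper and never lean on them hard (30 N at most). Then stand the tamper upright in its dish again and let go, leaving the other things on the bench where they are.

Things in the scene. Friction and masses are not known exactly. Their poses are not given: they have to be found in the camera images.
- tamper: Tamping tool standing upright in the white dish: 170 mm tall, origin at the centre of its flat underside, z axis along it towards the handle. Steel foot 36 mm diameter and 16 mm high, steel shaft 14 mm diameter, walnut handle 28 mm diameter from 112 to 170 mm above the underside. 160 to 260 g, most of it low down.
- dish: Shallow round white ceramic dish fixed to the bench, 76 mm outside and 68 mm inside diameter, rim 10 mm high; origin at the centre of its underside.
- dish_floor (a point): Centre of the dish's inner floor, 4 mm above the bench, on which the tamper stands.
- rack: Beech rack fixed to the bench, 110 x 290 mm, 62 mm high, origin at the centre of its underside, y axis along its row of three holes (85 mm apart). The three copper barrels stand upright in the holes in any order.
- barrel_short: Upright open-topped copper barrel held fast in the rack, 105 mm tall (the shortest), 60 mm outside and 54 mm inside diameter; origin at the centre of its underside, 12 mm above the bench. Counts with the plug inside it.
- barrel_short_rim (a point): Centre of that barrel's open mouth, level with its rim. How deep the plug's seat lies below it differs from barrel to barrel and is not measured: a plug that is home has its flat top 40 to 70 mm below the rim, so the end of its travel must be felt.
- plug_short (a joint): Gap (m) between the flat walnut plug (53 mm disc filling the bore) in that barrel and its seat: 0 = fully home, 0.010 to 0.022 at the start. It slides down against about 5 N of friction and stays where left. Once home the push rises: it lands on a sprung cushion, 2 N per mm from zero load, 10 mm of give, then solid; it springs back when let go.
- barrel_middle: Upright open-topped copper barrel held fast in the rack, 115 mm tall (the one of middle length), 60 mm outside and 54 mm inside diameter; origin at the centre of its underside, 12 mm above the bench. Counts with the plug inside it.
- barrel_middle_rim (a point): Centre of that barrel's open mouth, level with its rim. How deep the plug's seat lies below it differs from barrel to barrel and is not measured: a plug that is home has its flat top 40 to 70 mm below the rim, so the end of its travel must be felt.
- plug_middle (a joint): Gap (m) between the flat walnut plug (53 mm disc filling the bore) in that barrel and its seat: 0 = fully home, 0.010 to 0.022 at the start. It slides down against about 5 N of friction and stays where left. Once home the push rises: it lands on a sprung cushion, 2 N per mm from zero load, 10 mm of give, then solid; it springs back when let go.
- barrel_long: Upright open-topped copper barrel held fast in the rack, 125 mm tall (the longest), 60 mm outside and 54 mm inside diameter; origin at the centre of its underside, 12 mm above the bench. Counts with the plug inside it.
- barrel_long_rim (a point): Centre of that barrel's open mouth, level with its rim. How deep the plug's seat lies below it differs from barrel to barrel and is not measured: a plug that is home has its flat top 40 to 70 mm below the rim, so the end of its travel must be felt.
- plug_long (a joint): Gap (m) between the flat walnut plug (53 mm disc filling the bore) in that barrel and its seat: 0 = fully home, 0.010 to 0.022 at the start. It slides down against about 5 N of friction and stays where left. Once home the push rises: it lands on a sprung cushion, 2 N per mm from zero load, 10 mm of give, then solid; it springs back when let go.
- jar: Bystander: closed screw-top clear jar of glass chips, 76 mm diameter, 103 mm tall; origin under its centre.
- eyecup: Bystander: brass eyecup, 64 mm across the mouth, 40 mm tall; origin under its centre.
- end_plug: Bystander: stepped walnut end plug, 66 mm diameter, 45 mm tall; origin under its centre.
- brush_pot: Bystander: terracotta pot, 68 mm diameter, 90 mm tall, with brushes standing up to 160 mm; origin under its centre.
- mirror_box: Bystander: open cardboard box of mirror strips, 160 x 70 x 40 mm; origin under its centre.
- screwdriver: Bystander: screwdriver lying on the bench; origin on its underside.
Not all that is in view belongs to the job. What is shaped like the tamper but purple is not meant. Of the things shaped like the dish, the white one is meant.

How it is judged:
By the outcome, as a careful person would: the job done as asked, in the order asked, and still so for the second after the job is handed in, with the robot touching nothing.
It also fails if it takes over 64 s, if anything falls off the work surface, if the arm or the gripper's body presses on something with over 40 N, if the wrist force passes 120 N, or if a joint passes its speed limit or range.

## Robot

A 6-joint arm with a two-finger parallel gripper is mounted at the origin on the work surface. World frame = base frame: x ahead of the robot, y to its left, z up, the work surface at z = 0. Lengths are in mm, angles in rad, forces in N, time in s.
With the tool pointing down it reaches from about 375 to 825 mm from the base axis. Payload 5.5 kg.
Tool frame: the origin (TCP) lies midway between the tips of the shut fingers; the grasp point (between the pads) lies 19 mm behind it; z points along the fingers, y is the line along which they close (so a half turn about z gives the same grasp; the last joint's range is limited). The gripper opens to 85 mm and grips with 20 to 120 N. Pads are 22 mm wide; open, the fingers measure 114 mm over their backs; the gripper's body (76 mm by 85 mm) begins 54 mm behind the grasp point. The pads swing forward as they close: fully open they stand 13 mm farther back than shut.
Start: joints at [1.221, 0.314, -0.047, 1.21, 0, 1.571], TCP at [205.622, 563.661, 231.299] pointing down, gripper open.
Joint ranges: [-2.67, 2.67], [-0.69, 1.73], [-1.03, 1.25], [-2.08, 2.16], [-1.42, 1.45], [-3.14, 3.14]. Speed limits (rad/s): [2.39, 2.39, 3.01, 3.14, 3.14, 3.14].

## Interface

Orientations are given as a unit quaternion [w, x, y, z].
In Python, from station import telemetry, read_camera, camera_params, r, outline_of gives the robot as it stands.
- The arm moves only by the shell command python3 -m handwheel 'ROWS' [FORCE]. ROWS is JSON, one flat list of numbers, 7 for each row, row after row: the turn, a rotation vector about the tool's x, y, z in rad, then the shift along the tool's x, y, z in m, then the opening, from 0 (shut) to 1 (fully open). In form: [rx, ry, rz, tx, ty, tz, hand, rx, ry, rz, tx, ty, tz, hand, ...]. A call has 1 to 12 rows; each row shifts and turns the commanded pose from where the row before left it, along the tool's axes as they then stand; what a row does not reach is not made up. A row lasts 1/12 s, in which the tool goes at most 41.7 mm and 7.16 degrees, less where a joint would pass 70% of its speed; a pose out of reach is approached as far as the arm can. A call is refused whole if a number of a shift passes 0.0417 or a number of a turn 0.125, either way. A call with a gripper value outside its range is refused whole. The fingers move at their own pace and stop on an object; FORCE is the grip in N (left out, the last holds). Time passes only in rows, so rows that do not move let the fingers close. It gives the time, the measured TCP pose, the force, the opening and the grip force at its end, in the units of the state.
- telemetry.read_state(): the state, without advancing time (a new reading comes with each control period).
- read_camera(name): name is "scene" or "top" or "wrist"; returns (picture, depth): 384x512x3 uint8, blue, green, red; 384x512 float32, mm along the optical axis (not along the pixel's ray), 0 where there is no reading.
- camera_params(name): a dict with "mtx" (3x3 intrinsics, pixels), "k1" (the pictures are not rectified: a ray, as slopes to the right and down, at radius r is drawn at 1 + k1 r^2 times it, then the intrinsics apply), "R" (3x3) and "t" (3): a world point X has camera coordinates R X + t. Camera axes: x right, y down, z forward; pixel columns grow to the right and rows downward; lengths in mm; the calibration is good to about 2 mm. A picture is of the moment at which its call begins: read the wrist's pose just before it. camera_params takes no time and is no camera call; for the wrist camera it gives the pose at the moment of the call.
- r.finish_job(): hands the job in; it is judged then, once.
Trained networks look in the newest picture that a camera, given by its name, has taken for a name from the list of things; names that differ only in an ending like _2 or _b are one class to them, and where a whole thing is asked for, a point or a joint stands for the part that bears it (a point fixed in the world has none). Each returns a list of dicts, best first, with "score" (0 to 1); they miss things now and then, are a little off and sometimes report something else, mostly with a low value. They report only what shows in the picture. A call takes as long as a camera call. They do not tell look-alikes from the thing itself.
- outline_of(thing, camera): "pixels" (384x512 bool, what is visible of it) and "pixel" ([column, row] in pixels, amid what is visible of it).
The state is a dict: "t": time; "joint_positions": joint angles; "joint_velocities": joint speeds; "joint_torque": joint torques, N m; "tcp_pos": TCP position; "tool_rot": TCP orientation; "ft_force": force on the tool from outside, world axes, zero at the start; "ft_torque": the same for the moment, N m; "width": finger opening in mm; "gripper_force": force on a finger pad.
Only numpy, scipy, OpenCV 4.12 (cv2) and the standard library are available. Lean on these libraries where they do the work, as an engineer would, in place of code of your own. Each camera call takes 0.05 s, during which the arm holds its last target. There are 200 camera calls.

## Working session

There is one attempt and no reset: what is moved stays moved. The work goes in short steps, Python scripts to look and compute and a shell command to move; the robot and the scene stay as the last step left them, time stands still between calls to the robot, and variables do not carry over. Pictures are saved under pics/ and viewed, at most 10 in all, crops included, and the job is handed in when it is done.

```bash
mkdir -p pics; ls
cat > h.py <<'E'
import numpy as np, cv2
from station import telemetry, read_camera, camera_params, r, outline_of
from scipy.spatial.transform import Rotation as Ro
def cloud(cam,d,p=None):
    p=p or camera_params(cam); K=np.array(p["mtx"],float)
    v,u=np.mgrid[:384,:512].astype(float)
    pts=np.stack([u.ravel(),v.ravel()],1)[:,None]
    n=cv2.undistortPoints(pts,K,np.array([p["k1"],0,0,0,0.])).reshape(384,512,2)
    X=np.dstack([n[...,0]*d,n[...,1]*d,d])
    W=(X-np.array(p["t"]).ravel())@np.array(p["R"])
    W[d<=0]=np.nan
    return W
def proj(cam,X):
    p=camera_params(cam)
    rv,_=cv2.Rodrigues(np.array(p["R"],float))
    return cv2.projectPoints(np.array(X,float).reshape(-1,3),rv,np.array(p["t"],float),np.array(p["mtx"],float),np.array([p["k1"],0,0,0,0.]))[0].reshape(-1,2)
E
python3 - <<'E'
from h import *
s=telemetry.read_state(); print(s)
ims=[]
for c in ["scene","top"]:
    im,d=read_camera(c); W=cloud(c,d); ims.append(im); np.save(c+".npy",W)
    for n in ["tamper","dish","rack","barrel_short","barrel_middle","barrel_long","jar","brush_pot","eyecup","end_plug","mirror_box","screwdriver"]:
        for o in outline_of(n,c)[:3]:
            m=o["pixels"]; P=W[m]; P=P[~np.isnan(P[:,0])]
            if len(P): print(c,n,round(o["score"],2),np.round(o["pixel"]),"med",np.round(np.median(P,0)),"lo",np.round(np.percentile(P,3,axis=0)),"hi",np.round(np.percentile(P,97,axis=0)),im[m].mean(0).round())
cv2.imwrite("pics/a.png",np.vstack(ims)[::1,:])
cv2.imwrite("pics/s.png",cv2.resize(ims[0],(800,600)));cv2.imwrite("pics/t.png",cv2.resize(ims[1],(800,600)))
E
```

```text
pics
{'t': 0.0, 'joint_positions': array([ 1.22102891e+00,  3.14217437e-01, -4.80655606e-02,  1.21019604e+00,
       -3.95819434e-05,  1.57079684e+00]), 'joint_velocities': array([ 0.00012042,  0.00032292,  0.00065458, -0.00101952, -0.00051063,
        0.00106937]), 'joint_torque': array([-1.29307200e-04, -5.39594293e+01,  3.39750624e+01,  1.90498726e-02,
       -2.26789812e-04, -1.16440745e-06]), 'tcp_pos': array([205.42461808, 563.13163647, 230.44563499]), 'tool_rot': array([-1.26901046e-04,  1.73993793e-01,  9.84746390e-01, -8.31964861e-04]), 'ft_force': array([ 0.12341041, -0.07732344, -0.49353778]), 'ft_torque': array([-0.01042235,  0.01844765,  0.0054216 ]), 'gripper_force': 0.0, 'width': 85.38962388198115}
scene tamper 0.83 [232. 132.] med [ 464. -214.   86.] lo [ 343. -313.   -2.] hi [ 475. -203.  169.] [117.  62.  98.]
scene tamper 0.73 [194. 130.] med [ 529. -314.  104.] lo [ 517. -327.   12.] hi [ 540. -304.  174.] [ 92. 100. 116.]
scene dish 0.72 [201. 155.] med [ 535. -306.    5.] lo [ 492. -350.   -0.] hi [ 561. -281.   12.] [199. 211. 220.]
scene dish 0.62 [199. 107.] 
[... 3030 characters left out ...]
194. 101.] lo [539. 175.  97.] hi [580. 213. 106.] [26. 38. 60.]
top jar 0.57 [211. 162.] med [682.  91. 101.] lo [656.  58.   0.] hi [725. 127. 108.] [120. 128. 127.]
top jar 0.39 [178. 209.] med [556. 190. 102.] lo [528. 165.  63.] hi [584. 217. 129.] [32. 46. 74.]
top brush_pot 0.71 [350. 152.] med [ 699. -318.   62.] lo [ 666. -352.    3.] hi [ 730. -288.  150.] [48. 67. 98.]
top eyecup 0.61 [196. 246.] med [451. 150.  26.] lo [421. 121.  -1.] hi [476. 174.  44.] [ 60. 110. 139.]
top end_plug 0.82 [235. 242.] med [458.  46.  43.] lo [432.  18.   4.] hi [487.  76.  51.] [34. 50. 79.]
top mirror_box 0.56 [114. 244.] med [472. 396.  27.] lo [398. 356.   3.] hi [550. 436.  43.] [63. 75. 88.]
```

View pics/s.png

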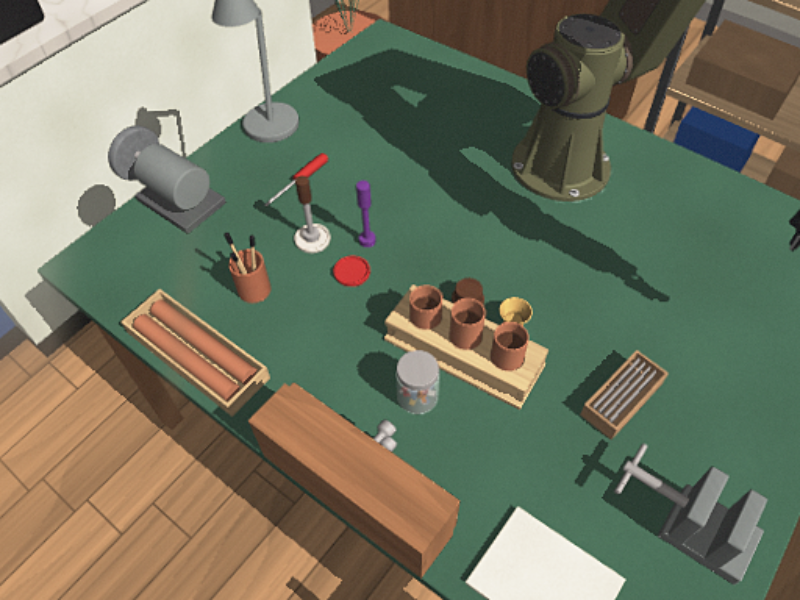

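View pics/t.png

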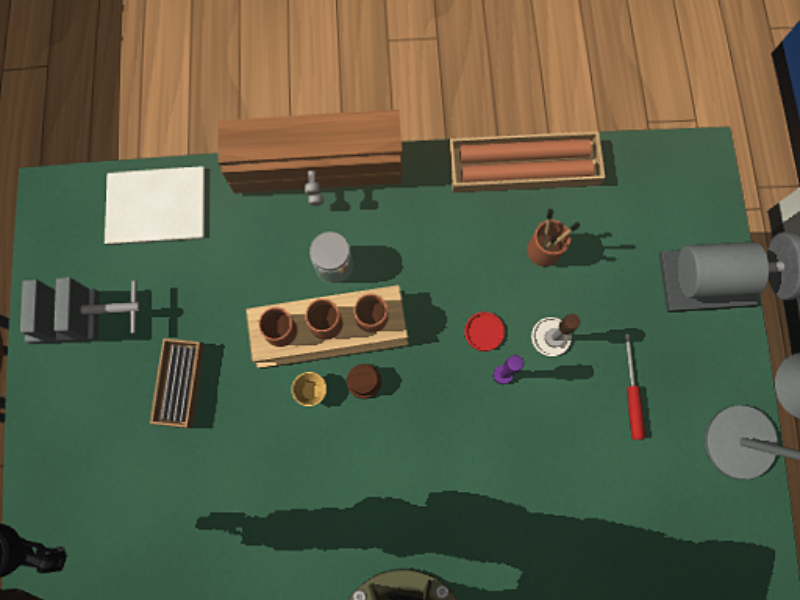

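Run:
```python
from h import *
from scipy.optimize import least_squares
def circ(P):
    f=lambda q:np.hypot(P[:,0]-q[0],P[:,1]-q[1])-q[2]
    s=least_squares(f,[*P[:,:2].mean(0),30],loss='soft_l1',f_scale=1); return s.x.round(1),len(P)
for c in ["scene","top"]:
    W=np.load(c+".npy").reshape(-1,3); W=W[~np.isnan(W[:,0])]
    sel=lambda x,y,R,z0,z1: W[(np.hypot(W[:,0]-x,W[:,1]-y)<R)&(W[:,2]>z0)&(W[:,2]<z1)]
    print(c)
    for n,x,y,z in [("short",576,24,117),("long",567,109,137),("mid",560,193,127)]:
        P=sel(x,y,34,z-4,z+5); print(n,circ(P),P[:,2].mean().round(1))
        P=sel(x,y,18,40,z-10); print("  plug z",np.percentile(P[:,2],[10,50,90]).round(1))
    P=sel(524,-315,25,165,180);print("handle top",P.mean(0).round(1),((np.percentile(P,2,axis=0)+np.percentile(P,98,axis=0))/2).round(1),len(P))
    P=sel(524,-315,20,120,165);print("handle side",P.mean(0).round(1),circ(P))
    P=sel(524,-315,50,8,14);print("dish rim",circ(P))
    P=sel(543,-189,50,8,14);print("red dish rim",circ(P))
```

```text
scene
short (array([576.3,  22.3,  28.3]), 80) 115.8
  plug z [83.6 86.1 88.3]
long (array([567.5, 107. ,  28.2]), 83) 135.7
  plug z [101.2 103.4 105.6]
mid (array([559.5, 192. ,  28.3]), 91) 125.9
  plug z [ 97.3 100.1 102.8]
handle top [ 525.6 -315.9  172.2] [ 525. -318.  171.] 52
handle side [ 530.2 -310.8  144.4] (array([ 523.4, -318.2,   13.2]), 92)
dish rim (array([ 526.8, -316.7,   34.3]), 62)
red dish rim (array([ 545.1, -189.7,   35.5]), 79)
top
short (array([574.3,  24.4,  28.4]), 74) 116.6
  plug z [83.7 86.4 90.2]
long (array([565.7, 108.7,  28.4]), 73) 137.4
  plug z [ 99.9 103.8 107. ]
mid (array([557. , 192.2,  27.7]), 75) 126.9
  plug z [ 97.8 101.2 104.6]
handle top [ 521.  -318.4  173.8] [ 521.3 -319.2  172.6] 81
handle side [ 515.3 -313.   142. ] (array([ 522. , -320.7,   13.6]), 46)
dish rim (array([ 524.4, -315.8,   34.6]), 89)
red dish rim (array([ 542.1, -187.6,   34.2]), 125)
```

The scene picture shows the real tamper (brown handle) in the white dish at about (308,205), with the purple decoy at (365,215). The barrels are at (425,305), (467,322) and (510,345), which are short, long and middle. The top view agrees. I'll move towards the tamper, first turning the tool into line with the world axes.

```bash
python3 -m handwheel '[0,0,-0.117,0,0,0,1, 0,0,-0.117,0,0,0,1, 0,0,-0.117,0,0,0,1, 0,0,0,-0.022,-0.034,0,1, 0,0,0,-0.022,-0.034,0,1, 0,0,0,-0.022,-0.034,0,1, 0,0,0,-0.022,-0.034,0,1, 0,0,0,-0.022,-0.034,0,1, 0,0,0,-0.022,-0.034,0,1, 0,0,0,-0.022,-0.034,0,1, 0,0,0,-0.022,-0.034,0,1, 0,0,0,-0.022,-0.034,0,1]' 40
python3 -m handwheel '[0,0,0,-0.008,-0.039,0,1, 0,0,0,-0.008,-0.039,0,1, 0,0,0,-0.008,-0.039,0,1, 0,0,0,-0.008,-0.039,0,1, 0,0,0,-0.008,-0.039,0,1, 0,0,0,-0.008,-0.039,0,1, 0,0,0,-0.008,-0.039,0,1, 0,0,0,-0.008,-0.039,0,1, 0,0,0,-0.008,-0.039,0,1, 0,0,0,-0.008,-0.039,0,1, 0,0,0,-0.008,-0.039,0,1, 0,0,0,-0.008,-0.039,0,1]'
```

```text
t: 2.3
tcp_pos: [404.7, 256.2, 231.6]
tool_rot: [0.0, -0.001, 1.0, 0.0]
ft_force: [1.2, 0.0, 0.1]
width: 85.4
gripper_force: 0.0
t: 3.3
tcp_pos: [500.6, -212.1, 231.5]
tool_rot: [0.0, -0.0, 1.0, -0.0]
ft_force: [1.0, 0.1, 0.6]
width: 85.6
gripper_force: 0.0
```

```bash
python3 -m handwheel '[0,0,0,-0.007,-0.036,0,1, 0,0,0,-0.007,-0.036,0,1, 0,0,0,-0.007,-0.035,0,1, 0,0,0,0,0,0,1, 0,0,0,0,0,0,1]'
cat > w.py <<'E'
from h import *
import sys
from scipy.optimize import least_squares
s=telemetry.read_state();p=camera_params("wrist");im,d=read_camera("wrist");W=cloud("wrist",d,p);np.save("wrist.npy",W)
cv2.imwrite("pics/"+sys.argv[1],im)
print(s["tcp_pos"].round(1),s["ft_force"].round(1),"cam",(-np.array(p["R"]).T@np.array(p["t"]).ravel()).round(1))
W=W.reshape(-1,3);W=W[~np.isnan(W[:,0])]
E
cat > w1.py <<'E'
exec(open("w.py").read())
def sel(x,y,R,z0,z1): return W[(np.hypot(W[:,0]-x,W[:,1]-y)<R)&(W[:,2]>z0)&(W[:,2]<z1)]
def circ(P):
    f=lambda q:np.hypot(P[:,0]-q[0],P[:,1]-q[1])-q[2]
    return least_squares(f,[*P[:,:2].mean(0),30],loss='soft_l1',f_scale=1).x.round(1),len(P)
P=sel(522,-318,25,165,185)
if len(P): print("top",P.mean(0).round(1),((np.percentile(P,2,axis=0)+np.percentile(P,98,axis=0))/2).round(1),len(P))
for n,R,a,b in [("foot",30,12,24),("rim",50,8,13.5)]:
    P=sel(524,-317,R,a,b); P=P[np.hypot(P[:,0]-524,P[:,1]+317)>(26 if n=="rim" else 0)]
    if len(P)>5: print(n,circ(P),P[:,2].mean())
E
python3 w1.py w1.png
```

```text
t: 3.72
tcp_pos: [521.5, -318.6, 230.6]
tool_rot: [-0.0, 0.001, 1.0, 0.0]
ft_force: [-0.5, 0.4, 0.6]
width: 85.1
gripper_force: 0.0
[ 521.5 -318.6  230.6] [-0.5  0.4  0.6] cam [ 450.4 -317.8  372.1]
top [ 521.5 -319.8  172.1] [ 522.2 -319.8  170.4] 1291
foot (array([ 523.4, -319.9,   13.8]), 527) 18.678790069608162
rim (array([ 525.9, -315.6,   35.8]), 424) 8.877742180772366
```

View pics/w1.png

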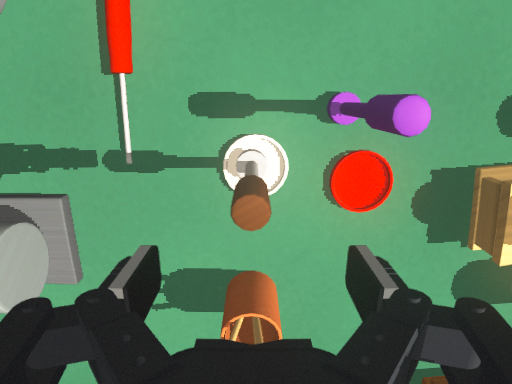

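The wrist view shows the tamper's brown handle at (251,205) in the white dish at (255,165), between the open fingers. I'll descend and grip.

```bash
python3 -m handwheel '[0,0,0,-0.001,-0.001,0.03,1, 0,0,0,0,0,0.03,1, 0,0,0,0,0,0.025,1, 0,0,0,0,0,0.015,1, 0,0,0,0,0,0,0.2, 0,0,0,0,0,0,0.2, 0,0,0,0,0,0,0.2, 0,0,0,0,0,0,0.2, 0,0,0,0,0,0,0.2, 0,0,0,0,0,0,0.2]' 80
python3 -m handwheel '[0,0,0,0,0,0,0.2, 0,0,0,0,0,0,0.2]'
```

```text
t: 4.6
tcp_pos: [523.9, -318.8, 133.3]
tool_rot: [0.001, -0.001, 1.0, -0.001]
ft_force: [-0.1, 0.0, 6.6]
width: 26.3
gripper_force: 78.6
t: 4.77
tcp_pos: [523.9, -318.8, 133.3]
tool_rot: [0.002, -0.0, 1.0, -0.001]
ft_force: [-0.5, 0.2, 7.3]
width: 26.1
gripper_force: 78.7
```

```bash
python3 -m handwheel '[0,0,0,0,0,-0.015,0.2, 0,0,0,0,0,-0.03,0.2, 0,0,0,0,0,-0.04,0.2, 0,0,0,0,0,-0.04,0.2, 0,0,0,0,0,-0.035,0.2, 0,0,0,0,0,0,0.2]'
python3 -m handwheel '[0,0,0,-0.006,0.036,0,0.2, 0,0,0,-0.006,0.036,0,0.2, 0,0,0,-0.006,0.036,0,0.2, 0,0,0,-0.006,0.036,0,0.2, 0,0,0,-0.006,0.036,0,0.2, 0,0,0,-0.006,0.036,0,0.2, 0,0,0,-0.006,0.036,0,0.2, 0,0,0,-0.006,0.036,0,0.2, 0,0,0,-0.004,0.035,0,0.2, 0,0,0,0,0.02,0,0.2, 0,0,0,0,0,0,0.2, 0,0,0,0,0,0,0.2]'
cat > w2.py <<'E'
exec(open("w.py").read())
def sel(x,y,R,z0,z1): return W[(np.hypot(W[:,0]-x,W[:,1]-y)<R)&(W[:,2]>z0)&(W[:,2]<z1)]
def circ(P):
    f=lambda q:np.hypot(P[:,0]-q[0],P[:,1]-q[1])-q[2]
    return least_squares(f,[*P[:,:2].mean(0),30],loss='soft_l1',f_scale=1).x.round(1),len(P)
for n,x,y,z in [("short",575,23.3,117),("long",566.6,107.9,137),("mid",558.2,192.1,127)]:
    P=sel(x,y,35,z-4,z+5)
    if len(P)>20: print(n,circ(P),P[:,2].mean().round(1))
x,y=telemetry.read_state()["tcp_pos"][:2]
for z in (168,180,200,230,250,270):
    P=sel(x,y,40,z,z+15)
    if len(P)>20: print(z,circ(P),P.mean(0).round(1),P.min(0).round(1),P.max(0).round(1))
E
python3 w2.py w2.png
```

```text
t: 5.27
tcp_pos: [525.4, -319.6, 299.8]
tool_rot: [0.005, -0.001, 1.0, -0.003]
ft_force: [1.5, -0.5, -1.8]
width: 26.5
gripper_force: 79.1
t: 6.27
tcp_pos: [573.9, 26.1, 290.8]
tool_rot: [-0.0, -0.002, 1.0, -0.0]
ft_force: [-0.1, -0.4, -2.0]
width: 26.3
gripper_force: 79.4
[573.9  26.1 290.8] [-0.1 -0.4 -2. ] cam [502.9  26.6 432.2]
short (array([575.8,  23.6,  28.3]), 390) 115.6
long (array([567.4, 108.1,  28.3]), 645) 135.4
mid (array([559.2, 192.6,  28.1]), 615) 125.3
168 (array([573.3,  25.7,  13.9]), 1002) [568.5  25.6 176.1] [555.1   8.2 168.1] [588.3  43.5 182.8]
180 (array([-240746.4,    4582.7,  241356.6]), 83) [567.5  25.8 187.7] [565.9  18.9 180.1] [571.9  32.5 195. ]
200 (array([-45290.4,    177.6,  45857.9]), 101) [567.5  25.8 207.8] [565.8  19.3 200.1] [571.5  32.7 214.9]
230 (array([-91174.9,   -658.9,  91744.8]), 152) [567.6  25.9 237.5] [565.9  19.1 230. ] [572.9  32.8 245. ]
250 (array([-9088.1,   -11.3,  9655.1]), 66) [567.   26.1 253.6] [566.   20.2 250.1] [570.   32.3 258.7]
270 (array([573.5,  26.4,  13.8]), 284) [562.1  26.1 280.6] [559.3  13.2 273.4] [568.9  39.1 285. ]
```

View pics/w2.png

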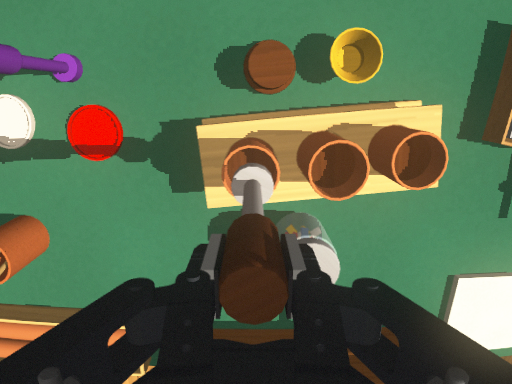

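The tamper hangs straight in the grip at (254,185), just over the left (short) barrel at (250,165). I'll centre it and go in.

```bash
python3 -m handwheel '[0,0,0,-0.002,-0.0025,0,0.2, 0,0,0,0,0,0,0.2, 0,0,0,0,0,0.02,0.2, 0,0,0,0,0,0.03,0.2, 0,0,0,0,0,0.015,0.2, 0,0,0,0,0,0.005,0.2, 0,0,0,0,0,0,0.2]'
for i in 1 2; do python3 -m handwheel '[0,0,0,0,0,0.002,0.2, 0,0,0,0,0,0.002,0.2, 0,0,0,0,0,0.002,0.2, 0,0,0,0,0,0,0.2]' | grep -E 'tcp|ft'; done
```

```text
t: 6.9
tcp_pos: [575.3, 21.6, 219.9]
tool_rot: [-0.001, 0.0, 1.0, -0.0]
ft_force: [-0.7, -0.7, -1.2]
width: 26.4
gripper_force: 79.5
tcp_pos: [576.7, 22.6, 215.9]
ft_force: [0.3, 0.5, -2.3]
tcp_pos: [576.6, 22.7, 209.6]
ft_force: [-0.1, 0.5, 2.2]
```

```bash
python3 -m handwheel '[0,0,0,0,0,0.002,0.2, 0,0,0,0,0,0.002,0.2, 0,0,0,0,0,0,0.2]' | grep -E 'tcp|ft'
python3 -m handwheel '[0,0,0,0,0,0.002,0.2, 0,0,0,0,0,0.002,0.2, 0,0,0,0,0,0,0.2]' | grep -E 'tcp|ft'
```

```text
tcp_pos: [576.4, 22.7, 205.1]
ft_force: [1.5, -0.3, 2.7]
tcp_pos: [576.3, 22.6, 200.9]
ft_force: [1.0, -0.1, 1.8]
```

```bash
python3 -m handwheel '[0,0,0,0,0,0.002,0.2, 0,0,0,0,0,0.002,0.2, 0,0,0,0,0,0,0.2]' | grep -E 'tcp|ft'
```

```text
tcp_pos: [576.3, 22.6, 196.9]
ft_force: [1.1, 0.1, 3.1]
```

```bash
python3 -m handwheel '[0,0,0,0,0,0.002,0.2, 0,0,0,0,0,0.002,0.2, 0,0,0,0,0,0,0.2]' | grep -E 'tcp|ft'
```

```text
tcp_pos: [576.2, 22.6, 192.8]
ft_force: [1.9, 0.0, 3.3]
```

```bash
python3 -m handwheel '[0,0,0,0,0,0.002,0.2, 0,0,0,0,0,0.002,0.2, 0,0,0,0,0,0,0.2]' | grep -E 'tcp|ft'
```

```text
tcp_pos: [576.6, 22.6, 189.5]
ft_force: [0.3, -0.2, 7.5]
```

```bash
python3 -m handwheel '[0,0,0,0,0,0.002,0.2, 0,0,0,0,0,0.002,0.2, 0,0,0,0,0,0,0.2]' | grep -E 'tcp|ft'
```

```text
tcp_pos: [577.0, 22.6, 186.6]
ft_force: [-1.1, -0.6, 13.2]
```

The force rose about 2 N per mm from TCP z ≈ 191, so the short barrel's plug is home. Next is the middle one.

```bash
python3 -m handwheel '[0,0,0,0,0,-0.015,0.2, 0,0,0,0,0,-0.03,0.2, 0,0,0,0,0,-0.035,0.2, 0,0,0,0,0,-0.03,0.2, 0,0,0,0.003,0.034,0,0.2, 0,0,0,0.004,0.034,0,0.2, 0,0,0,0.004,0.034,0,0.2, 0,0,0,0.004,0.034,0,0.2, 0,0,0,0.003,0.034,0,0.2, 0,0,0,0,0,0,0.2, 0,0,0,0,0,0,0.2]' | grep -E 't:|tcp|ft'
python3 w2.py w3.png
```

```text
t: 9.98
tcp_pos: [556.8, 193.9, 293.8]
tool_rot: [-0.001, -0.002, 1.0, -0.001]
ft_force: [0.3, -0.3, -2.2]
[556.8 193.9 293.8] [ 0.3 -0.3 -2.2] cam [486.  194.5 435.4]
short (array([575.5,  24.8,  28.2]), 513) 115.3
long (array([567.4, 109.3,  28.3]), 621) 135.4
mid (array([559.2, 192.8,  28.3]), 429) 125.6
168 (array([555.6, 193.3,  14. ]), 1011) [550.9 193.2 178.8] [537.9 175.9 168.3] [570.6 211.1 182.9]
180 (array([560.8, 193.2,  12.7]), 198) [550.6 191.7 183.5] [539.2 176.3 180. ] [568.5 209.3 194.9]
200 (array([-73807.8,    399.1,  74358. ]), 96) [550.2 193.5 207.6] [548.6 186.9 200.1] [554.  200.3 214.8]
230 (array([-182821.1,   -4272.4,  183425.6]), 147) [550.3 193.6 238. ] [548.6 186.8 230. ] [555.5 200.6 244.9]
250 (array([-55611.2,    481.3,  56161.8]), 101) [550.  193.9 255. ] [548.8 187.2 250. ] [553.9 200.  260.9]
270 (array([556.3, 194.1,  13.7]), 183) [544.9 193.7 282.1] [542.2 181.  277.1] [551.8 206.9 285. ]
```

```bash
python3 -m handwheel '[0,0,0,-0.0025,-0.001,0,0.2, 0,0,0,0,0,0,0.2, 0,0,0,0,0,0.02,0.2, 0,0,0,0,0,0.025,0.2, 0,0,0,0,0,0.01,0.2, 0,0,0,0,0,0.005,0.2, 0,0,0,0,0,0,0.2]' | grep -E 'tcp|ft'
python3 -m handwheel '[0,0,0,0,0,0.002,0.2, 0,0,0,0,0,0.002,0.2, 0,0,0,0,0,0.002,0.2, 0,0,0,0,0,0,0.2]' | grep -E 'tcp|ft'
python3 -m handwheel '[0,0,0,0,0,0.002,0.2, 0,0,0,0,0,0.002,0.2, 0,0,0,0,0,0.002,0.2, 0,0,0,0,0,0,0.2]' | grep -E 'tcp|ft'
```

```text
tcp_pos: [559.9, 190.6, 234.3]
ft_force: [0.1, -0.1, -1.3]
tcp_pos: [560.8, 191.7, 229.7]
ft_force: [0.5, 0.1, -3.1]
tcp_pos: [560.8, 191.8, 223.5]
ft_force: [0.1, 0.8, 2.3]
```

```bash
python3 -m handwheel '[0,0,0,0,0,0.002,0.2, 0,0,0,0,0,0.002,0.2, 0,0,0,0,0,0,0.2]' | grep -E 'tcp|ft'
python3 -m handwheel '[0,0,0,0,0,0.002,0.2, 0,0,0,0,0,0.002,0.2, 0,0,0,0,0,0,0.2]' | grep -E 'tcp|ft'
```

```text
tcp_pos: [560.6, 191.7, 219.1]
ft_force: [0.5, 0.8, 2.9]
tcp_pos: [560.6, 191.7, 214.9]
ft_force: [0.7, 0.5, 2.1]
```

```bash
python3 -m handwheel '[0,0,0,0,0,0.002,0.2, 0,0,0,0,0,0.002,0.2, 0,0,0,0,0,0,0.2]' | grep -E 'tcp|ft'
```

```text
tcp_pos: [560.6, 191.7, 211.0]
ft_force: [0.7, 0.6, 3.8]
```

```bash
python3 -m handwheel '[0,0,0,0,0,0.002,0.2, 0,0,0,0,0,0.002,0.2, 0,0,0,0,0,0,0.2]' | grep -E 'tcp|ft'
```

```text
tcp_pos: [561.0, 191.7, 208.0]
ft_force: [-0.2, -0.5, 9.6]
```

```bash
python3 -m handwheel '[0,0,0,0,0,0.002,0.2, 0,0,0,0,0,0.0015,0.2, 0,0,0,0,0,0,0.2]' | grep -E 'tcp|ft'
```

```text
tcp_pos: [561.3, 191.7, 205.5]
ft_force: [-1.5, -0.2, 15.0]
```

The middle plug is home (2 N/mm again). Next is the long one.

```bash
python3 -m handwheel '[0,0,0,0,0,-0.015,0.2, 0,0,0,0,0,-0.03,0.2, 0,0,0,0,0,-0.03,0.2, 0,0,0,0,0,-0.015,0.2, 0,0,0,-0.002,-0.028,0,0.2, 0,0,0,-0.002,-0.028,0,0.2, 0,0,0,-0.003,-0.028,0,0.2, 0,0,0,0,0,0,0.2, 0,0,0,0,0,0,0.2]' | grep -E 't:|tcp|ft'
python3 w2.py w4.png | grep -E 'long|^168|^270'
```

```text
t: 13.28
tcp_pos: [567.0, 106.1, 292.7]
tool_rot: [-0.001, 0.001, 1.0, -0.0]
ft_force: [-0.5, -0.0, -1.5]
long (array([567.6, 108.1,  28.3]), 483) 135.6
168 (array([566. , 105.4,  14. ]), 1011) [561.3 105.4 177.9] [548.2  87.7 168. ] [581.1 122.7 182.7]
270 (array([566.6, 106.4,  13.8]), 224) [555.2 106.  281.7] [552.4  93.  275.9] [562.4 119.1 285. ]
```

```bash
python3 -m handwheel '[0,0,0,-0.001,0.002,0,0.2, 0,0,0,0,0,0,0.2, 0,0,0,0,0,0.02,0.2, 0,0,0,0,0,0.02,0.2, 0,0,0,0,0,0.01,0.2, 0,0,0,0,0,0.005,0.2, 0,0,0,0,0,0,0.2]' | grep -E 'tcp|ft'
python3 -m handwheel '[0,0,0,0,0,0.002,0.2, 0,0,0,0,0,0.002,0.2, 0,0,0,0,0,0.002,0.2, 0,0,0,0,0,0,0.2]' | grep -E 'tcp|ft'
python3 -m handwheel '[0,0,0,0,0,0.002,0.2, 0,0,0,0,0,0.002,0.2, 0,0,0,0,0,0.002,0.2, 0,0,0,0,0,0,0.2]' | grep -E 'tcp|ft'
```

```text
tcp_pos: [567.8, 110.0, 237.6]
ft_force: [-0.7, -0.1, -2.5]
tcp_pos: [568.9, 109.6, 233.0]
ft_force: [-0.3, -0.1, -2.0]
tcp_pos: [569.0, 109.7, 227.0]
ft_force: [-0.5, 0.4, 2.0]
```

```bash
python3 -m handwheel '[0,0,0,0,0,0.002,0.2, 0,0,0,0,0,0.002,0.2, 0,0,0,0,0,0,0.2]' | grep -E 'tcp|ft'
```

```text
tcp_pos: [568.8, 109.7, 222.6]
ft_force: [0.3, -0.2, 1.4]
```

```bash
python3 -m handwheel '[0,0,0,0,0,0.002,0.2, 0,0,0,0,0,0.002,0.2, 0,0,0,0,0,0,0.2]' | grep -E 'tcp|ft'
```

```text
tcp_pos: [568.6, 109.6, 218.4]
ft_force: [0.2, 0.4, 2.3]
```

```bash
python3 -m handwheel '[0,0,0,0,0,0.002,0.2, 0,0,0,0,0,0.002,0.2, 0,0,0,0,0,0,0.2]' | grep -E 'tcp|ft'
```

```text
tcp_pos: [568.6, 109.6, 214.3]
ft_force: [0.2, 1.5, 2.4]
```

```bash
python3 -m handwheel '[0,0,0,0,0,0.002,0.2, 0,0,0,0,0,0.002,0.2, 0,0,0,0,0,0,0.2]' | grep -E 'tcp|ft'
```

```text
tcp_pos: [568.6, 109.6, 210.4]
ft_force: [1.3, 0.7, 1.6]
```

```bash
python3 -m handwheel '[0,0,0,0,0,0.002,0.2, 0,0,0,0,0,0.002,0.2, 0,0,0,0,0,0,0.2]' | grep -E 'tcp|ft'
```

```text
tcp_pos: [568.9, 109.6, 206.9]
ft_force: [0.1, 0.1, 7.1]
```

```bash
python3 -m handwheel '[0,0,0,0,0,0.002,0.2, 0,0,0,0,0,0.002,0.2, 0,0,0,0,0,0,0.2]' | grep -E 'tcp|ft'
```

```text
tcp_pos: [569.3, 109.6, 204.0]
ft_force: [-1.3, -0.2, 11.9]
```

All three plugs are home. Back to the dish.

```bash
python3 -m handwheel '[0,0,0,0,0,-0.015,0.2, 0,0,0,0,0,-0.03,0.2, 0,0,0,0,0,-0.03,0.2, 0,0,0,0,0,-0.015,0.2, 0,0,0,0,0,0,0.2]' | grep -E 't:|tcp|ft'
python3 -m handwheel '[0,0,0,0.004,-0.038,0,0.2, 0,0,0,0.004,-0.038,0,0.2, 0,0,0,0.004,-0.038,0,0.2, 0,0,0,0.004,-0.038,0,0.2, 0,0,0,0.004,-0.038,0,0.2, 0,0,0,0.004,-0.038,0,0.2, 0,0,0,0.004,-0.038,0,0.2, 0,0,0,0.004,-0.038,0,0.2, 0,0,0,0.004,-0.038,0,0.2, 0,0,0,0.004,-0.038,0,0.2, 0,0,0,0.003,-0.038,0,0.2, 0,0,0,0,0,0,0.2]' | grep -E 't:|tcp|ft'
python3 -m handwheel '[0,0,0,0,0,0,0.2, 0,0,0,0,0,0,0.2]' | grep -E 't:|tcp|ft'
cat > w3.py <<'E'
exec(open("w2.py").read().replace('("short",575,23.3,117)','("dish",525.6,-316,10)'))
E
python3 w3.py w5.png | grep -E 'dish|^168|^270'
```

```text
t: 16.5
tcp_pos: [569.8, 109.7, 295.7]
tool_rot: [0.002, -0.001, 1.0, 0.0]
ft_force: [0.5, 0.1, -1.7]
t: 17.5
tcp_pos: [523.8, -314.5, 289.4]
tool_rot: [-0.002, 0.003, 1.0, -0.001]
ft_force: [-0.9, 0.6, -3.0]
t: 17.67
tcp_pos: [525.2, -307.9, 290.6]
tool_rot: [-0.001, -0.0, 1.0, 0.001]
ft_force: [0.6, -0.5, -2.6]
dish (array([ 525.6, -315.8,   34.4]), 128) 8.4
168 (array([ 524.4, -308.2,   13.9]), 999) [ 519.6 -308.3  176.1] [ 506.2 -326.   168.1] [ 539.2 -290.9  182.6]
270 (array([ 524.8, -307.6,   13.8]), 292) [ 513.3 -307.9  280.6] [ 510.5 -320.9  273.7] [ 520.3 -294.8  285. ]
```

View pics/w5.png

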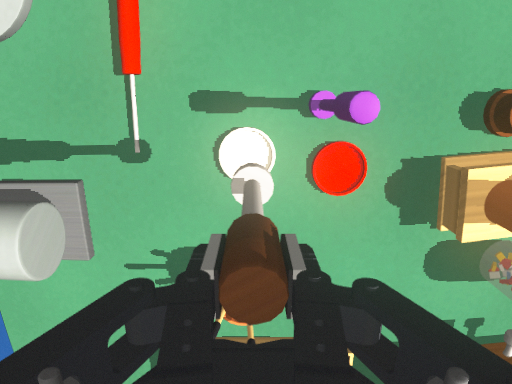

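The wrist view shows the tamper foot at (253,183), about 8 mm in y from the white dish's centre at (247,155). I'll correct that and lower it.

```bash
python3 -m handwheel '[0,0,0,-0.001,-0.008,0,0.2, 0,0,0,0,0,0.03,0.2, 0,0,0,0,0,0.04,0.2, 0,0,0,0,0,0.04,0.2, 0,0,0,0,0,0.025,0.2, 0,0,0,0,0,0.008,0.2, 0,0,0,0,0,0,0.2, 0,0,0,0,0,0,0.2]' | grep -E 't:|tcp|ft'
python3 -m handwheel '[0,0,0,0,0,0.004,0.2, 0,0,0,0,0,0.004,0.2, 0,0,0,0,0,0.002,0.2, 0,0,0,0,0,0,0.2]' | grep -E 't:|tcp|ft'
```

```text
t: 18.38
tcp_pos: [528.0, -316.3, 151.0]
tool_rot: [0.0, -0.001, 1.0, -0.0]
ft_force: [1.4, -0.6, -1.5]
t: 18.72
tcp_pos: [527.4, -316.6, 140.2]
tool_rot: [0.0, -0.001, 1.0, -0.0]
ft_force: [-0.1, -0.1, -1.5]
```

```bash
python3 -m handwheel '[0,0,0,0,0,0.002,0.2, 0,0,0,0,0,0.002,0.2, 0,0,0,0,0,0,0.2]' | grep -E 't:|tcp|ft'
python3 -m handwheel '[0,0,0,0,0,0.001,0.2, 0,0,0,0,0,0.001,0.2, 0,0,0,0,0,0,0.2]' | grep -E 't:|tcp|ft'
```

```text
t: 18.97
tcp_pos: [527.0, -316.4, 135.5]
tool_rot: [-0.0, -0.001, 1.0, 0.0]
ft_force: [-0.6, 1.2, -2.9]
t: 19.22
tcp_pos: [527.1, -316.4, 133.6]
tool_rot: [-0.0, -0.001, 1.0, 0.0]
ft_force: [0.3, -0.9, -2.2]
```

```bash
python3 -m handwheel '[0,0,0,0,0,0.001,0.2, 0,0,0,0,0,0,0.2]' | grep -E 't:|tcp|ft'
```

```text
t: 19.38
tcp_pos: [527.4, -316.6, 133.3]
tool_rot: [0.0, -0.001, 1.0, -0.0]
ft_force: [-1.9, -0.0, 2.2]
```

It's standing on the dish floor. Releasing.

```bash
python3 -m handwheel '[0,0,0,0,0,0,0.4, 0,0,0,0,0,0,0.6, 0,0,0,0,0,0,1, 0,0,0,0,0,0,1, 0,0,0,0,0,0,1, 0,0,0,0,0,0,1, 0,0,0,0,0,0,1]'
python3 -m handwheel '[0,0,0,0,0,-0.02,1, 0,0,0,0,0,-0.03,1, 0,0,0,0,0,-0.035,1, 0,0,0,0,0,-0.035,1, 0,0,0,0,0,-0.02,1, 0,0,0,0,0,0,1, 0,0,0,0,0,0,1, 0,0,0,0,0,0,1]' | grep -E 't:|tcp|ft'
python3 w1.py w6.png
python3 - <<'E'
from h import *
im,d=read_camera("scene");W=cloud("scene",d);cv2.imwrite("pics/s2.png",cv2.resize(im,(800,600)))
W0=np.load("scene.npy");np.save("scene2.npy",W)
for n,x,y in [("short",575.5,23.3),("mid",558.5,192.3),("long",567,108)]:
    P=W.reshape(-1,3);P=P[(np.hypot(P[:,0]-x,P[:,1]-y)<18)&(P[:,2]>40)];print(n,np.median(P[:,2]).round(1))
E
```

```text
t: 19.97
tcp_pos: [527.2, -316.5, 132.8]
tool_rot: [-0.0, -0.001, 1.0, 0.0]
ft_force: [0.5, -0.2, -1.3]
width: 85.5
gripper_force: 0.0
t: 20.63
tcp_pos: [526.8, -316.3, 271.8]
tool_rot: [-0.0, -0.001, 1.0, 0.0]
ft_force: [-0.3, 0.1, -0.5]
[ 526.8 -316.3  271.8] [-0.3  0.1 -0.5] cam [ 455.8 -315.7  413.3]
top [ 525.2 -317.4  172.2] [ 525.6 -317.4  170.8] 927
foot (array([ 526.4, -317.6,   13.5]), 407) 18.668617353827067
rim (array([ 525.8, -315.5,   35.7]), 343) 8.961587887058192
short 65.4
mid 84.4
long 82.2
```

View pics/s2.png

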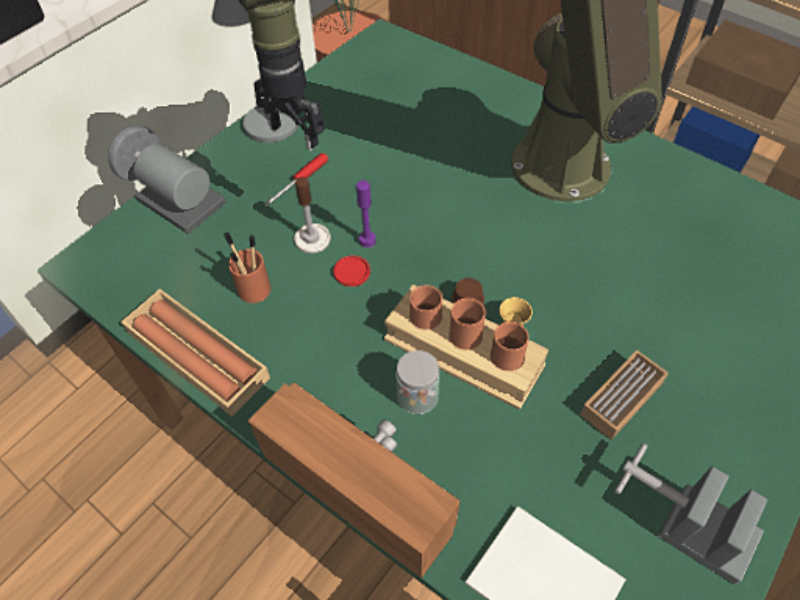

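The tamper stands upright in the white dish at (310,215), and the bystanders are where they were. The plug tops sit about 51, 43 and 55 mm below the rims, which matches the seats I felt.

```bash
python3 -c "
from station import r
print(r.finish_job())"
```

```text
the job is handed in; nothing more can be done
None
```

Job handed in: I pressed all three plugs home (about 17 N at the highest reading), and the tamper is standing upright in the white dish, released, with the other things where they were.

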